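# Fit the handwheel in its cup and set its far pointer in the window

## Robot

A 7-joint arm with a two-finger parallel gripper is mounted at the origin on the work surface. World frame = base frame: x ahead of the robot, y to its left, z up, the work surface at z = 0. Lengths are in m, angles in rad, forces in N, time in s.
With the tool pointing down it reaches from about 0.425 to 0.95 m from the base axis. Payload 16.7 kg.
Tool frame: the origin (TCP) lies on the centre line of the jaws, within the pads' length; the fingertips stand 17 mm ahead of it and the grasp point (between the pads) lies 2 mm behind it; z points along the fingers, y is the line along which they close (so a half turn about z gives the same grasp; the last joint's range is limited). The gripper opens to 94 mm and grips with 3 to 60 N. Pads are 16 mm wide; open, the fingers measure 119 mm over their backs; the gripper's body (75 mm by 177 mm) begins 78 mm behind the grasp point.
Start: joints at [-1.44, 0.426, 0.074, 1.606, -0.034, 1.111, -0.067], TCP at [0.186, 0.649, 0.222] pointing down, gripper open.
Joint ranges: [-2.85, 2.85], [-0.5, 2.14], [-1.23, 1.37], [0.21, 2.46], [-1.02, 4.16], [0.16, 2.05], [-2.73, 2.73]. Speed limits (rad/s): [1.89, 1.89, 2.39, 2.39, 3.01, 3.01, 3.01].

## Interface

Orientations are given as a unit quaternion [x, y, z, w].
In Python, from cell import env, imaging, order gives the robot as it stands.
- The arm moves only by the tool apply_moves, never from a script. Its argument "series" is a list of rows, each an object of numbers: "x", "y", "z": the shift along the tool's x, y, z in m; "yaw": the turn about the tool's z in rad. In form: [{"x": .., "y": .., "z": .., "yaw": ..}, ...]. A call has 1 to 5 rows; each row shifts and turns the commanded pose from where the row before left it, along the tool's axes as they then stand; what a row does not reach is not made up. A row lasts 1/10 s, in which the tool goes at most 50 mm and 8.59 degrees, less where a joint would pass 70% of its speed; a pose out of reach is approached as far as the arm can. A call with a gripper value outside its range is refused whole. "grip" is the closure, from -1 (fully open) to 1 (shut), set as the call begins (left out, the last holds). The fingers move at their own pace and stop on an object; "grip_force" is the grip in N (left out, the last holds). Time passes only in rows, so rows that do not move let the fingers close. It gives the time, the measured TCP pose, the force, the opening and the grip force at its end, in the units of the state.
- env.sense(): the state, without advancing time (a new reading comes with each control period).
- imaging.snapshot(name): name is "scene" or "top" or "wrist"; returns (picture, depth): 480x640x3 uint8, red, green, blue; 480x640 float32, m along the optical axis (not along the pixel's ray), 0 where there is no reading.
- imaging.camera_info(name): a dict with "camera_matrix" (3x3 intrinsics, pixels), "rvec" (rotation vector, rad) and "tvec" (3), from world to camera coordinates, as OpenCV has them; the wrist camera has in their place "T_tool_cam" (4x4, takes a point from camera to tool coordinates, whose origin is the TCP and whose axes are the flange's). Camera axes: x right, y down, z forward; pixel columns grow to the right and rows downward; lengths in m; the calibration is good to about 2 mm. A picture is of the moment at which its call begins: read the wrist's pose just before it. camera_info takes no time and is no camera call.
- order.finish_job(): hands the job in; it is judged then, once.
The state is a dict: "time_s": time; "joint_positions": joint angles; "joint_velocities": joint speeds; "effort": joint torques, N m; "position": TCP position; "eef_rot": TCP orientation; "wrist_force": force on the tool from outside, world axes, zero at the start; "ft_torque": the same for the moment, N m; "gripper_width": finger opening in m; "grasp_force": force on a finger pad.
Only numpy, scipy, OpenCV 4.12 (cv2) and the standard library are available. Lean on these libraries where they do the work, as an engineer would, in place of code of your own. Each camera call takes 0.05 s, during which the arm holds its last target. There are 200 camera calls.

## Task

The green handwheel is stowed partly under the grey drying cabinet: draw it out by its near rim, set it down flat on the table clear of the cabinet and let go of it. Then take it by the wooden bar on its hub and lower it gently, red pointer off to one side of the index hood, into the brass cup on the block in the vise so that it settles level, and turn it there until the red pointer stands in the middle of the window between the two yellow prongs under the hood on the far side. Leave the wheel sitting fully down in the cup with the pointer in the window, and do not disturb the other things on the table.

Things in the scene. Friction and masses are not known exactly. Their poses are not given: they have to be found in the camera images.
- wheel: Loose green handwheel, 0.4 to 0.65 kg, lying flat on its rim. Origin on its axis at its underside; z up the axis, x to the red pointer. Rim: outer radius 85 mm, 10 mm thick, z 0 to 48 mm. Four spokes (top z 30 mm) at 45, 135, 225, 315 degrees from x, open between. Hub disc of radius 42 mm, z 24 to 34 mm.
- bar (a point): Middle of the wooden grip bar on the wheel's hub: on the axis, 65 mm above the wheel's underside; axes as the wheel's. The bar is 56 mm long along x, 16 mm wide along y, 30 mm high (50 to 80 mm above the underside).
- boss (a point): Lowest point of the wheel's brass convex boss, on the axis, 4 mm above the wheel's underside. The boss has radius 10 mm here and 29 mm where it meets the flat underside of the hub disc, 20 mm higher.
- pointer (a point): Middle of the outer end of the red pointer, 112 mm out along the wheel's x, 10 mm above its underside. The pointer is 8 mm wide, 20 mm high at its end. At the start it is at least 0.9 rad away from the cabinet's outward (-x) direction.
- stand: Fixed dark iron vise gripping a wooden block with the brass cup. Origin at table level on the cup's axis; z up, x to the index on the far side. Base 130 x 150 mm, jaws 48 mm high, knurled screw to -y (114 mm out). Index at +x: two yellow prongs 123 to 131 mm out, a 20 mm gap (the window) between them, a dark roof (the hood) over it.
- cup (a point): Centre of the mouth of the brass cup, 75 mm above the table, axes as the stand's. Conical, open upwards, inner radius about 32 mm at the mouth, 25 mm high. With the wheel fully down its hub disc rests on the cup's rim and its origin is 24 mm below this point; the boss centres it from several mm off. The seated wheel turns about the vertical, held by friction only.
- window (a point): Where the pointer's outer end must stand: middle line of the window, 112 mm along the stand's x, 61 mm above the table. The roof over it is 48 mm wide along y, 95 to 131 mm out, 79 to 84 mm above the table. A seated wheel's pointer passes under it with 8 mm to spare, so it swings in by turning only and cannot be lowered in.
- dryer: Fixed grey drying cabinet on four legs. Origin at table level under the middle of its front lower edge; x points in under it, away from the robot. Box x 0 to 170 mm, 320 mm wide, 105 to 200 mm above the table; legs 22 mm square at y +-148 mm. The wheel starts with its axis 10 to 20 mm in front of the front edge: only its near rim can be taken from above; it slides out along -x.
- record: Bystander, not to be moved: white polystyrene 7-inch record, 175 mm across, 4 mm thick; origin at its underside.
- squeegee: Bystander, not to be moved: blue squeegee, 150 mm wide, 150 mm long, T-shaped, lying flat, 20 mm high; origin at its underside.
- adapter: Bystander, not to be moved: brass spindle adapter, stepped disc 60 mm across, 28 mm high; origin at its underside.
- comb: Bystander, not to be moved: tortoiseshell comb, 150 x 40 x 6 mm, lying flat; origin at its underside.
- bottle: Bystander, not to be moved: upright cleaner bottle with blue label, 64 mm across, 160 mm high; origin at its underside.
- brush: Bystander, not to be moved: hand brush lying on the table; origin at its underside.

How it is judged:
By the outcome, as a careful person would: the job done as asked, in the order asked, and still so for the second after the job is handed in, with the robot touching nothing.
It also fails if it takes over 61 s, if anything falls off the work surface, if the arm or the gripper's body presses on something with over 40 N, if the wrist force passes 120 N, or if a joint passes its speed limit or range.

## Working session

There is one attempt and no reset: what is moved stays moved. The work goes in short steps, Python scripts to look and compute and a tool call to move; the robot and the scene stay as the last step left them, time stands still between calls to the robot, and variables do not carry over. Pictures are saved under pics/ and viewed, at most 10 in all, crops included, and the job is handed in when it is done.

Besides the shell and the picture viewer there is one more tool, called after "Request:" by a JSON object that holds its "name" and its "arguments", one argument or row to a line. apply_moves: Moves the arm, as the interface text tells. Its arguments: {"type":"object","properties":{"series":{"type":"array"},"grip":{"type":"number"},"grip_force":{"type":"number"}},"required":["series"]}

```bash
mkdir -p pics; ls; cat > h.py <<'E'
import numpy as np, cv2
from cell import env, imaging, order
from scipy.spatial.transform import Rotation as R
def cam(name, st=None):
    i=imaging.camera_info(name); K=np.array(i["camera_matrix"],float)
    if "rvec" in i:
        Rm=cv2.Rodrigues(np.array(i["rvec"],float))[0]; t=np.array(i["tvec"],float).ravel()
        return K,Rm.T,-Rm.T@t
    T=np.array(i["T_tool_cam"]); Rt=R.from_quat(st["eef_rot"]).as_matrix()
    return K,Rt@T[:3,:3],Rt@T[:3,3]+np.array(st["position"])
def ray(c,uv,z):
    K,Rw,o=c; uv=np.atleast_2d(np.asarray(uv,float))
    d=np.c_[(uv-K[:2,2])/[K[0,0],K[1,1]],np.ones(len(uv))]@Rw.T
    return o+d*((z-o[2])/d[:,2])[:,None]
def cloud(c,dep):
    K,Rw,o=c; v,u=np.mgrid[:480,:640]
    p=np.stack([(u-K[0,2])/K[0,0]*dep,(v-K[1,2])/K[1,1]*dep,dep],-1)
    return p@Rw.T+o
def snap(name):
    st=env.sense(); im,d=imaging.snapshot(name); return cam(name,st),im,d
def save(n,im): cv2.imwrite("pics/"+n,im[:,:,::-1])
E
python3 - <<'E'
from h import *
for n in("scene","top"):
    c,im,d=snap(n); save(n+".png",im); np.savez(n,im=im,d=d)
    print(n,c[2].round(3))
s=env.sense(); print(s["time_s"],s["position"],R.from_quat(s["eef_rot"]).as_matrix().round(2),s["gripper_width"])
E
```

```text
pics
scene [0.617 0.624 1.654]
top [0.275 0.02  1.55 ]
0.1 [0.18634159 0.6483609  0.2218335 ] [[-0.96  0.28 -0.  ]
 [ 0.28  0.96 -0.  ]
 [-0.   -0.   -1.  ]] 0.09398470788573732
```

View pics/scene.png

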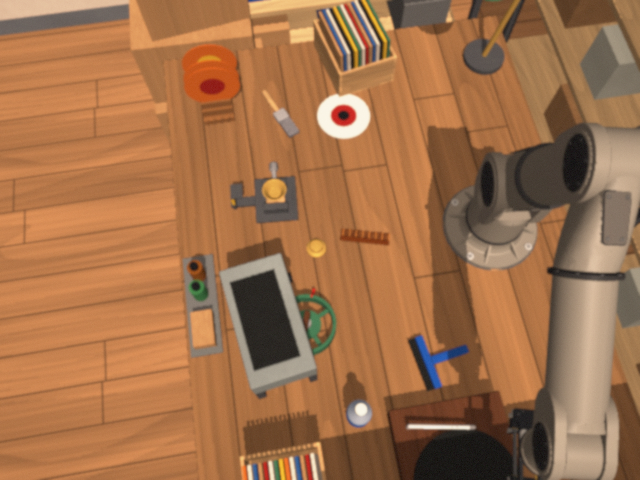

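View pics/top.png

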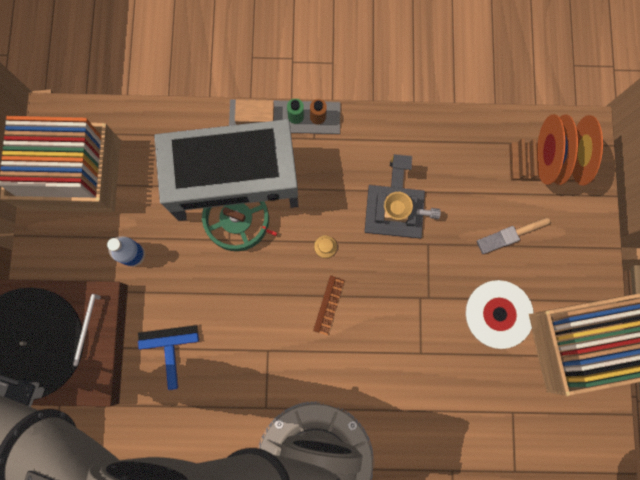

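The scene view shows the wheel at about (315,322) under the cabinet. In the top view the wheel is at (236,220), the red pointer at (272,233), the cup at (398,207), the hood at (401,163) and the vise screw at (432,212). The adapter (326,246) lies right of the wheel.

```bash
cat > m.py <<'E'
from h import *
def mask(im,lo,hi,roi=None):
    m=cv2.inRange(cv2.cvtColor(im,cv2.COLOR_RGB2HSV),np.array(lo),np.array(hi))
    if roi:
        k=np.zeros_like(m); k[roi[1]:roi[3],roi[0]:roi[2]]=1; m*=k
    return m
E
python3 - <<'E'
from m import *
from scipy.optimize import least_squares
f=np.load("top.npz"); im,d=f["im"],f["d"]; c=cam("top"); P=cloud(c,d)
g=mask(im,(65,90,30),(95,255,255),(190,180,290,270)); v,u=np.nonzero(g); 
q=P[v,u]; print("green n",len(q),"z",np.percentile(q[:,2],[5,50,95]).round(3))
hi=q[(q[:,2]>.038)&(q[:,2]<.06)]
# outer-rim fit on the convex hull of the rim-top points
h=cv2.convexHull(np.c_[u,v].astype(np.int32))[:,0]
w=ray(c,h,.048)[:,:2]; w=w[w[:,0]<hi[:,0].max()]
r=least_squares(lambda p:np.hypot(*(w-p[:2]).T)-.085,[w[:,0].mean()+.02,w[:,1].mean()],loss="soft_l1",f_scale=.002)
print("wheel",r.x.round(4),"res",np.abs(r.fun).round(4))
r2=least_squares(lambda p:np.hypot(*(hi[:,:2]-p[:2]).T)-.080,r.x,loss="soft_l1",f_scale=.003);print("cloud fit",r2.x,len(hi))
m=mask(im,(0,140,120),(6,255,255),(255,215,295,250))|mask(im,(174,140,120),(180,255,255),(255,215,295,250)); v,u=np.nonzero(m); w=ray(c,np.c_[u,v],.02)[:,:2]
far=w[np.hypot(*(w-r.x).T).argmax()];print("red",len(w),w.mean(0),far,"ang",np.arctan2(*(w.mean(0)-r.x)[::-1]), np.hypot(*(far-r.x)))
# cabinet top
cb=(P[:,:,2]>.185)&(P[:,:,2]<.215); cb[:110]=0;cb[220:]=0;cb[:,:145]=0;cb[:,305:]=0
v,u=np.nonzero(cb); print("cab z",np.median(P[v,u,2])); rr=cv2.minAreaRect(P[v,u,:2].astype(np.float32)); print("cab",rr, cv2.boxPoints(rr).round(3).tolist())
# stand
pt=(P[:,:,2]>.066)&(P[:,:,2]<.083); sub=np.zeros_like(pt); sub[150:240,355:445]=1
for lo,hi_ in((.066,.078),(.079,.09),(.04,.055)):
    k=(P[:,:,2]>lo)&(P[:,:,2]<hi_)&sub; v,u=np.nonzero(k); 
    if len(v): print(lo,len(v),P[v,u,:2].mean(0).round(4),np.percentile(u,[2,98]),np.percentile(v,[2,98]),[x for x in cv2.minAreaRect(P[v,u,:2].astype(np.float32))])
y=mask(im,(12,110,110),(35,255,255),(380,185,416,225)); ct=max(cv2.findContours(y,0,1)[0],key=cv2.contourArea); e=cv2.minEnclosingCircle(ct); print(e, ray(c,[e[0]],.075))
cv2.imwrite("pics/crop.png",cv2.resize(im[140:270,180:460,::-1],None,fx=2.8,fy=2.8,interpolation=2))
E
```

```text
green n 301 z [0.027 0.038 0.052]
wheel [0.6056 0.2134] res [0.0048 0.0033 0.0024 0.0003 0.0003 0.0015 0.001  0.0009 0.001  0.0011
 0.0018 0.0017 0.0013 0.001  0.0004 0.0021 0.0513 0.0118 0.0109]
cloud fit [0.60578776 0.21584028] 143
red 41 [0.5726833  0.12538332] [0.56606731 0.1116937 ] ang -1.9289286371260936 0.10910222278837
cab z 0.20147087518624618
cab ((0.7057730555534363, 0.2252289056777954), (0.1745297759771347, 0.32098159193992615), 8.591361045837402) [[0.5960000157356262, 0.3709999918937683], [0.6430000066757202, 0.05400000140070915], [0.8159999847412109, 0.07999999821186066], [0.7680000066757202, 0.3970000147819519]]
0.066 268 [ 0.6422 -0.201 ] [385. 411.] [175.82 218.  ] [(0.6782403588294983, -0.20746880769729614), (0.0709741860628128, 0.15422950685024261), 77.72248077392578]
0.079 255 [ 0.7423 -0.2073] [393. 411.] [154.   205.92] [(0.6855737566947937, -0.20568816363811493), (0.06692329794168472, 0.16611434519290924), 81.0816879272461]
0.04 644 [ 0.6349 -0.2055] [377. 438.] [193. 222.] [(0.6509556174278259, -0.199384868144989), (0.19327133893966675, 0.14177075028419495), 42.72980880737305]
((397.0596008300781, 206.9205322265625), 15.717283248901367) [[ 0.6317891  -0.19540698  0.075     ]]
```

View pics/crop.png

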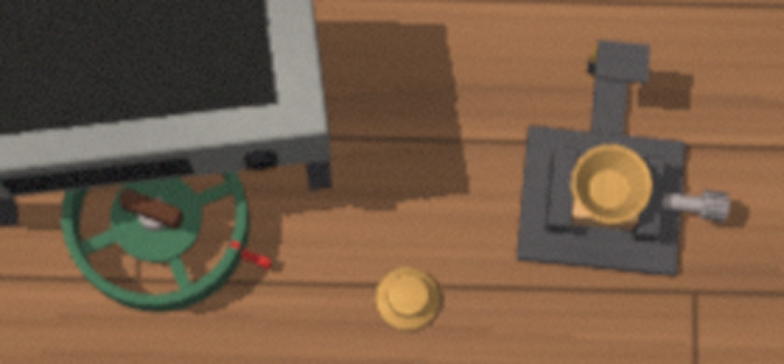

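The crop confirms the cup at (612,185), the hood at (622,60), the pointer at (252,255) and the bar on the hub at (150,208). Next I plan the move to a spot above the near rim.

```bash
cat > plan.py <<'E'
from h import *
def plan(xy,z,ya,n=None,step=.045,st=None):
    """rows to world xy,z with tool-y heading ya (None: keep); prints equal rows in tool axes"""
    s=st or env.sense(); p=np.array(s["position"]); M=R.from_quat(s["eef_rot"]).as_matrix()
    a=np.arctan2(M[1,1],M[0,1]); dy=0 if ya is None else -((ya-a+np.pi)%(2*np.pi)-np.pi)
    D=np.array([*xy,z])-p; n=n or int(np.ceil(max(np.linalg.norm(D)/step,abs(dy)/.14,1)))
    print("t",s["time_s"],"pos",p.round(4),"ya",round(a,4),"D",D.round(4),"yaw",round(dy,4),"n",n,"F",np.round(s["wrist_force"],1),"w",round(s["gripper_width"],4),"tilt",np.round(M[2],3))
    for i in range(n):
        b=a-dy*i/n; y=np.array([np.cos(b),np.sin(b)]); x=np.array([-y[1],y[0]]); d=D[:2]/n
        print({"x":round(float(d@x),4),"y":round(float(d@y),4),"z":round(-D[2]/n,4),"yaw":round(dy/n,4)})
E
python3 - <<'E'
from plan import *
c=cam("top"); print(ray(c,[[402.1,161.4]],.084), ray(c,[[397.06,206.9]],.075))
u=np.array([.989,.148]); plan(np.array([.6056,.2134])-.083*u,.2218,.15)
E
```

```text
[[ 0.74900163 -0.20749403  0.084     ]] [[ 0.63184245 -0.19540823  0.075     ]]
t 0.1 pos [0.1863 0.6484 0.2218] ya 1.2909 D [ 0.3372 -0.4472 -0.    ] yaw 1.1409 n 13 F [0.1 0.5 0.2] w 0.094 tilt [-0.    -0.001 -1.   ]
{'x': -0.0344, 'y': -0.0259, 'z': np.float64(0.0), 'yaw': np.float64(0.0878)}
{'x': -0.0366, 'y': -0.0228, 'z': np.float64(0.0), 'yaw': np.float64(0.0878)}
{'x': -0.0384, 'y': -0.0195, 'z': np.float64(0.0), 'yaw': np.float64(0.0878)}
{'x': -0.04, 'y': -0.016, 'z': np.float64(0.0), 'yaw': np.float64(0.0878)}
{'x': -0.0412, 'y': -0.0125, 'z': np.float64(0.0), 'yaw': np.float64(0.0878)}
{'x': -0.0422, 'y': -0.0088, 'z': np.float64(0.0), 'yaw': np.float64(0.0878)}
{'x': -0.0428, 'y': -0.0051, 'z': np.float64(0.0), 'yaw': np.float64(0.0878)}
{'x': -0.0431, 'y': -0.0013, 'z': np.float64(0.0), 'yaw': np.float64(0.0878)}
{'x': -0.043, 'y': 0.0025, 'z': np.float64(0.0), 'yaw': np.float64(0.0878)}
{'x': -0.0426, 'y': 0.0062, 'z': np.float64(0.0), 'yaw': np.float64(0.0878)}
{'x': -0.0419, 'y': 0.0099, 'z': np.float64(0.0), 'yaw': np.float64(0.0878)}
{'x': -0.0409, 'y': 0.0136, 'z': np.float64(0.0), 'yaw': np.float64(0.0878)}
{'x': -0.0395, 'y': 0.0171, 'z': np.float64(0.0), 'yaw': np.float64(0.0878)}
```

Request:
{"name": "apply_moves", "arguments": {
  "series": [
    {"x": -0.034, "y": -0.026, "z": 0, "yaw": 0.088},
    {"x": -0.037, "y": -0.023, "z": 0, "yaw": 0.088},
    {"x": -0.038, "y": -0.02, "z": 0, "yaw": 0.088},
    {"x": -0.04, "y": -0.016, "z": 0, "yaw": 0.088},
    {"x": -0.041, "y": -0.0125, "z": 0, "yaw": 0.088}
  ],
  "grip": 0.32,
  "grip_force": 25
}}

```text
time_s: 0.6
position: [0.3159, 0.4745, 0.2223]
eef_rot: [0.354, 0.935, -0.0, -0.0]
wrist_force: [1.0, 1.1, -0.3]
gripper_width: 0.0577
grasp_force: 0.0
```

Request:
{"name": "apply_moves", "arguments": {
  "series": [
    {"x": -0.042, "y": -0.009, "z": 0, "yaw": 0.088},
    {"x": -0.043, "y": -0.005, "z": 0, "yaw": 0.088},
    {"x": -0.043, "y": -0.001, "z": 0, "yaw": 0.088},
    {"x": -0.043, "y": 0.0025, "z": 0, "yaw": 0.088},
    {"x": -0.043, "y": 0.006, "z": 0, "yaw": 0.088}
  ]
}}

```text
time_s: 1.1
position: [0.4454, 0.3021, 0.2224]
eef_rot: [0.549, 0.836, -0.0, -0.0]
wrist_force: [0.3, 0.8, -0.1]
gripper_width: 0.0322
grasp_force: 0.0
```

Request:
{"name": "apply_moves", "arguments": {
  "series": [
    {"x": -0.042, "y": 0.01, "z": 0, "yaw": 0.088},
    {"x": -0.041, "y": 0.0135, "z": 0, "yaw": 0.088},
    {"x": -0.0395, "y": 0.017, "z": 0, "yaw": 0.088},
    {"x": 0, "y": 0, "z": 0, "yaw": 0}
  ]
}}

```text
time_s: 1.5
position: [0.5249, 0.1947, 0.2226]
eef_rot: [0.657, 0.754, -0.0, 0.001]
wrist_force: [-0.3, 1.1, 0.5]
gripper_width: 0.032
grasp_force: 0.0
```

```bash
python3 - <<'E'
from m import *; from plan import *
c,im,d=snap("wrist"); save("w1.png",im); np.savez("w1",im=im,d=d)
s=env.sense();plan([.5235,.2011],.2218,.15); print(np.round(s["joint_positions"],2), imaging.camera_info("wrist")["T_tool_cam"])
P=cloud(c,d); g=mask(im,(60,80,25),(95,255,255))>0; z=P[...,2]
print(g.sum(), np.percentile(z[g],[2,50,98]))
h=P[g&(z>.042)&(z<.056)]; print(len(h),h.min(0),h.max(0))
from scipy.optimize import least_squares
r=least_squares(lambda p:np.hypot(*(h[:,:2]-p[:2]).T)-.080,[.6056,.2134],loss="soft_l1",f_scale=.003);print(r.x)
E
```

```text
t 1.55 pos [0.5234 0.1974 0.2223] ya 0.1417 D [ 0.0001  0.0037 -0.0005] yaw -0.0083 n 1 F [-0.6  1.3 -0.7] w 0.0324 tilt [-0.001 -0.    -1.   ]
{'x': 0.0037, 'y': 0.0007, 'z': np.float64(0.0005), 'yaw': np.float64(-0.0083)}
[-0.9   0.26  0.51  1.89 -0.14  1.03 -0.19] [[ 9.35156944e-04 -9.74070032e-01 -2.26244776e-01  6.50507101e-02]
 [ 9.99999392e-01  7.78742958e-04  7.80597903e-04  3.21905797e-04]
 [-5.84170498e-04 -2.26245368e-01  9.74070168e-01 -1.62182321e-01]
 [ 0.00000000e+00  0.00000000e+00  0.00000000e+00  1.00000000e+00]]
9472 [0.01865615 0.03434498 0.04912942]
3325 [0.52261487 0.1355857  0.04203908] [0.65216468 0.3016776  0.05070231]
[0.60617053 0.21872101]
```

View pics/w1.png

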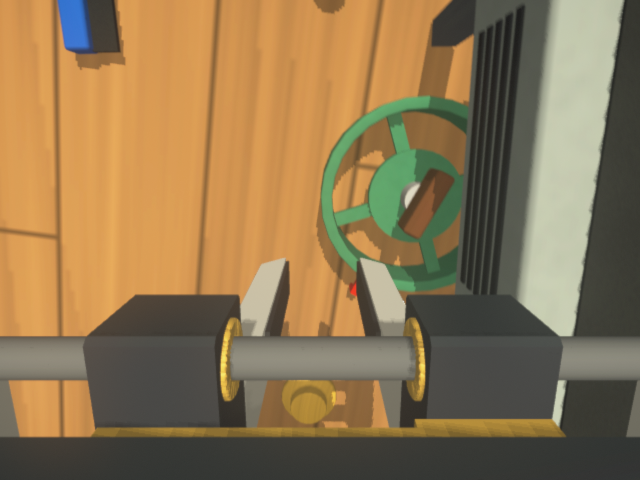

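The wrist view shows the wheel with its hub at about (415,195). The near spoke at (345,213) is just below the leftmost rim point, and the cabinet front runs along u≈470. I'll correct the position, then descend.

```bash
python3 - <<'E'
from m import *; from plan import *
f=np.load("w1.npz"); c=cam("wrist",env.sense()); P=cloud(c,f["d"]); k=(P[...,2]>.19)&(P[...,2]<.21); k[290:]=0;k[:, :450]=0
q=P[k]; print(len(q))
e=[]
for v in range(20,280,20):
    row=P[v][k[v]]
    if len(row): e.append(row[row[:,0].argmin()])
e=np.array(e); l=np.polyfit(e[:,1],e[:,0],1); print(e.round(3).tolist(),l)
n=np.array([1,-l[0]])/np.hypot(1,l[0]); print("heading",np.arctan2(n[1],n[0]),"dist axis to front",(np.polyval(l,.2187)-.606)*n[0])
plan([.5229,.2062],.222,.15)
E
```

```text
32800
[[0.603, 0.324, 0.195], [0.605, 0.317, 0.195], [0.606, 0.309, 0.19], [0.607, 0.3, 0.194], [0.608, 0.292, 0.192], [0.609, 0.283, 0.196], [0.611, 0.274, 0.19], [0.613, 0.265, 0.191], [0.614, 0.255, 0.191], [0.615, 0.246, 0.192], [0.616, 0.236, 0.193], [0.618, 0.225, 0.191], [0.62, 0.215, 0.191]] [-0.14888513  0.65177287]
heading 0.14779943473482768 dist axis to front 0.013067650236466685
t 1.55 pos [0.5234 0.1974 0.2223] ya 0.1417 D [-0.0005  0.0088 -0.0003] yaw -0.0083 n 1 F [-0.6  1.3 -0.7] w 0.0324 tilt [-0.001 -0.    -1.   ]
{'x': 0.0088, 'y': 0.0008, 'z': np.float64(0.0003), 'yaw': np.float64(-0.0083)}
```

Request:
{"name": "apply_moves", "arguments": {
  "series": [
    {"x": 0.009, "y": 0.0005, "z": 0, "yaw": -0.008},
    {"x": 0, "y": 0, "z": 0.04, "yaw": 0},
    {"x": 0, "y": 0, "z": 0.035, "yaw": 0},
    {"x": 0, "y": 0, "z": 0.02, "yaw": 0},
    {"x": 0, "y": 0, "z": 0, "yaw": 0}
  ]
}}

```text
time_s: 2.05
position: [0.519, 0.2104, 0.1249]
eef_rot: [0.649, 0.761, -0.002, -0.001]
wrist_force: [-0.5, -0.4, -1.1]
gripper_width: 0.0317
grasp_force: 0.0
```

```bash
python3 - <<'E'
from m import *; from plan import *
plan([.5229,.2062],.042,.148)
c,im,d=snap("wrist"); save("w2.png",im)
P=cloud(c,d); g=mask(im,(60,80,25),(95,255,255))>0; z=P[...,2]
from scipy.optimize import least_squares
h=P[g&(z>.042)&(z<.056)]
r=least_squares(lambda p:np.hypot(*(h[:,:2]-p[:2]).T)-.080,[.6056,.2134],loss="soft_l1",f_scale=.003);print(len(h),r.x)
E
```

```text
t 2.05 pos [0.519  0.2104 0.1249] ya 0.1584 D [ 0.0039 -0.0042 -0.0829] yaw 0.0104 n 2 F [-0.5 -0.4 -1.1] w 0.0317 tilt [-0.001 -0.004 -1.   ]
{'x': -0.0024, 'y': 0.0016, 'z': np.float64(0.0415), 'yaw': np.float64(0.0052)}
{'x': -0.0024, 'y': 0.0016, 'z': np.float64(0.0415), 'yaw': np.float64(0.0052)}
5334 [0.60665734 0.21737595]
```

```bash
python3 - <<'E'
from plan import *
plan([.5234,.2052],.042,.148)
E
```

```text
t 2.1 pos [0.5202 0.2104 0.1267] ya 0.1576 D [ 0.0032 -0.0052 -0.0847] yaw 0.0096 n 2 F [1.7 0.3 1.2] w 0.0319 tilt [-0.001 -0.002 -1.   ]
{'x': -0.0028, 'y': 0.0012, 'z': np.float64(0.0423), 'yaw': np.float64(0.0048)}
{'x': -0.0028, 'y': 0.0012, 'z': np.float64(0.0423), 'yaw': np.float64(0.0048)}
```

Request:
{"name": "apply_moves", "arguments": {
  "series": [
    {"x": -0.005, "y": 0.002, "z": 0.02, "yaw": 0.009},
    {"x": 0, "y": 0, "z": 0.02, "yaw": 0},
    {"x": 0, "y": 0, "z": 0.01, "yaw": 0},
    {"x": 0, "y": 0, "z": 0, "yaw": 0},
    {"x": 0, "y": 0, "z": 0, "yaw": 0}
  ]
}}

```text
time_s: 2.6
position: [0.5245, 0.2051, 0.0785]
eef_rot: [0.653, 0.757, 0.0, 0.0]
wrist_force: [-1.1, 0.0, -0.3]
gripper_width: 0.0317
grasp_force: 0.0
```

```bash
python3 - <<'E'
from plan import *
plan([.5234,.2052],.042,.148,1)
E
```

```text
t 2.6 pos [0.5245 0.2051 0.0785] ya 0.1465 D [-0.0011  0.0001 -0.0365] yaw -0.0015 n 1 F [-1.1  0.  -0.3] w 0.0317 tilt [ 0.     0.001 -1.   ]
{'x': 0.0003, 'y': -0.0011, 'z': np.float64(0.0365), 'yaw': np.float64(-0.0015)}
```

Request:
{"name": "apply_moves", "arguments": {
  "series": [
    {"x": 0, "y": -0.001, "z": 0.012, "yaw": 0},
    {"x": 0, "y": 0, "z": 0.012, "yaw": 0},
    {"x": 0, "y": 0, "z": 0.011, "yaw": 0},
    {"x": 0, "y": 0, "z": 0, "yaw": 0}
  ]
}}

```text
time_s: 3.0
position: [0.5222, 0.2038, 0.0407]
eef_rot: [0.654, 0.757, -0.001, -0.0]
wrist_force: [-0.1, -0.9, -0.1]
gripper_width: 0.0319
grasp_force: 0.0
```

Request:
{"name": "apply_moves", "arguments": {
  "series": [
    {"x": 0, "y": 0, "z": 0, "yaw": 0},
    {"x": 0, "y": 0, "z": 0, "yaw": 0},
    {"x": 0, "y": 0, "z": 0, "yaw": 0},
    {"x": 0, "y": 0, "z": 0, "yaw": 0}
  ],
  "grip": 1,
  "grip_force": 20
}}

```text
time_s: 3.4
position: [0.5236, 0.2046, 0.0429]
eef_rot: [0.654, 0.757, 0.001, 0.0]
wrist_force: [2.2, 1.2, 1.2]
gripper_width: 0.0083
grasp_force: 20.0
```

Request:
{"name": "apply_moves", "arguments": {
  "series": [
    {"x": 0, "y": -0.008, "z": 0, "yaw": 0},
    {"x": 0, "y": -0.015, "z": 0, "yaw": 0},
    {"x": 0, "y": -0.015, "z": 0, "yaw": 0},
    {"x": 0, "y": -0.015, "z": 0, "yaw": 0},
    {"x": 0, "y": -0.015, "z": 0, "yaw": 0}
  ]
}}

```text
time_s: 3.9
position: [0.4555, 0.1945, 0.0429]
eef_rot: [0.654, 0.757, 0.001, 0.0]
wrist_force: [4.7, -0.3, 1.0]
gripper_width: 0.0083
grasp_force: 20.0
```

Request:
{"name": "apply_moves", "arguments": {
  "series": [
    {"x": 0, "y": -0.015, "z": 0, "yaw": 0},
    {"x": 0, "y": -0.015, "z": 0, "yaw": 0},
    {"x": 0, "y": -0.012, "z": 0, "yaw": 0},
    {"x": 0, "y": 0, "z": 0, "yaw": 0},
    {"x": 0, "y": 0, "z": 0, "yaw": 0}
  ]
}}

```text
time_s: 4.4
position: [0.4124, 0.1881, 0.0428]
eef_rot: [0.654, 0.757, -0.001, -0.001]
wrist_force: [-11.0, -1.9, 23.4]
gripper_width: 0.0081
grasp_force: 20.0
```

Request:
{"name": "apply_moves", "arguments": {
  "series": [
    {"x": 0, "y": 0, "z": 0, "yaw": 0},
    {"x": 0, "y": 0, "z": 0, "yaw": 0},
    {"x": 0, "y": 0, "z": 0, "yaw": 0}
  ],
  "grip": 0.35
}}

```text
time_s: 4.7
position: [0.4141, 0.1882, 0.0424]
eef_rot: [0.654, 0.757, -0.0, -0.0]
wrist_force: [0.2, 0.8, -1.1]
gripper_width: 0.0283
grasp_force: 0.1
```

Request:
{"name": "apply_moves", "arguments": {
  "series": [
    {"x": 0, "y": 0, "z": -0.015, "yaw": 0},
    {"x": 0, "y": 0, "z": -0.04, "yaw": 0},
    {"x": 0, "y": 0, "z": -0.045, "yaw": 0},
    {"x": 0, "y": 0, "z": -0.045, "yaw": 0},
    {"x": 0, "y": 0, "z": 0, "yaw": 0}
  ]
}}

```text
time_s: 5.2
position: [0.4164, 0.1895, 0.1922]
eef_rot: [0.654, 0.757, 0.004, 0.0]
wrist_force: [-0.0, -0.1, -0.3]
gripper_width: 0.0304
grasp_force: 0.0
```

```bash
cat > wheel.py <<'E'
from m import *
from scipy.optimize import least_squares
def wheel(name,zb=0.,guess=None,rng=(-.008,.008)):
    c,im,d=snap(name); P=cloud(c,d); z=P[...,2]-zb
    g=mask(im,(60,80,25),(95,255,255))>0
    h=P[g&(z>.048+rng[0])&(z<.048+rng[1])]
    x0=guess if guess is not None else h[:,:2].mean(0)
    h=h[np.hypot(*(h[:,:2]-x0).T)<.13]
    r=least_squares(lambda p:np.hypot(*(h[:,:2]-p[:2]).T)-.080,x0,loss="soft_l1",f_scale=.003).x
    pl=np.linalg.lstsq(np.c_[h[:,:2]-r,np.ones(len(h))],h[:,2],rcond=None)[0]
    red=(mask(im,(0,140,90),(6,255,255))|mask(im,(174,140,90),(180,255,255)))>0
    v,u=np.nonzero(red); w=ray(c,np.c_[u,v],zb+.02)[:,:2]; rr=np.hypot(*(w-r).T); w=w[(rr>.07)&(rr<.125)]
    a=np.arctan2(*(w.mean(0)-r)[::-1]) if len(w) else None
    br=mask(im,(2,90,30),(18,255,170))>0
    b=P[br&(np.abs(z-.08)<.008)&(np.hypot(P[...,0]-r[0],P[...,1]-r[1])<.04)]
    bi=None
    if len(b)>20: q=cv2.minAreaRect(b[:,:2].astype(np.float32)); bx=cv2.boxPoints(q); e=max((bx[1]-bx[0],bx[2]-bx[1]),key=np.linalg.norm); bi=(np.array(q[0]).round(4),np.array(q[1]).round(4),round(float(np.arctan2(e[1],e[0])),3),b[:,2].mean().round(4))
    print(name,"centre",r.round(4),"n",len(h),"plane",pl.round(3),"ptr",a,len(w),"tipr",rr[rr<.125].max().round(3) if len(w) else None,"bar",bi)
    return c,im,d,r,a
E
python3 - <<'E'
from plan import *; from wheel import *
c,im,d,r,a=wheel("wrist"); save("w3.png",im); c,im,d,r2,a2=wheel("top",guess=r)
print(R.from_quat(env.sense()["eef_rot"]).as_euler("xyz"))
plan(r,.2,None)
E
```

```text
wrist centre [0.4902 0.1993] n 5587 plane [-0.003  0.005  0.048] ptr -1.9522033161216061 210 tipr 0.111 bar (array([0.4903, 0.1998]), array([0.0544, 0.0147]), 1.194, np.float64(0.0791))
top centre [0.4886 0.1988] n 219 plane [ 0.008 -0.028  0.047] ptr -1.9255987704792967 51 tipr 0.112 bar None
[ 3.14023734e+00 -1.67271940e-03  1.71717849e+00]
t 5.3 pos [0.4144 0.1888 0.1881] ya 0.1464 D [0.0758 0.0106 0.0119] yaw 0 n 2 F [-0.  -0.1 -1. ] w 0.0306 tilt [ 0.002  0.001 -1.   ]
{'x': -0.0003, 'y': 0.0383, 'z': np.float64(-0.006), 'yaw': 0.0}
{'x': -0.0003, 'y': 0.0383, 'z': np.float64(-0.006), 'yaw': 0.0}
```

View pics/w3.png

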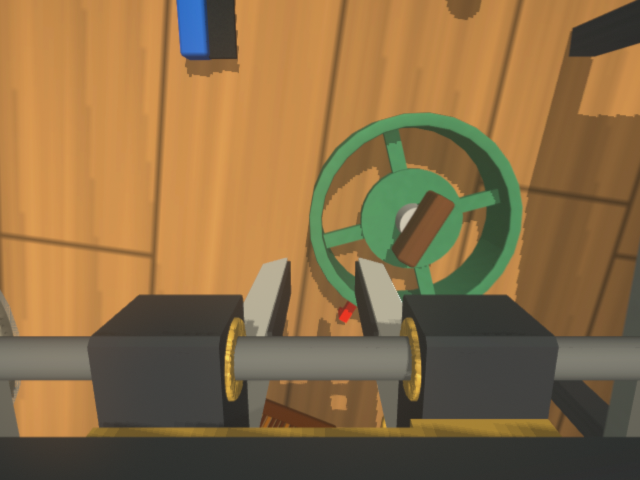

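The wrist view shows the whole wheel flat and clear of the cabinet, with the bar at (423,228) and the pointer at (346,313). Next I take the bar.

```bash
python3 - <<'E'
from plan import *
plan([.4903,.1997],.13,-.377,5)
E
```

```text
t 5.3 pos [0.4144 0.1888 0.1881] ya 0.1464 D [ 0.0759  0.0109 -0.0581] yaw 0.5234 n 5 F [-0.  -0.1 -1. ] w 0.0306 tilt [ 0.002  0.001 -1.   ]
{'x': -0.0, 'y': 0.0153, 'z': np.float64(0.0116), 'yaw': np.float64(0.1047)}
{'x': 0.0016, 'y': 0.0153, 'z': np.float64(0.0116), 'yaw': np.float64(0.1047)}
{'x': 0.0031, 'y': 0.015, 'z': np.float64(0.0116), 'yaw': np.float64(0.1047)}
{'x': 0.0047, 'y': 0.0146, 'z': np.float64(0.0116), 'yaw': np.float64(0.1047)}
{'x': 0.0062, 'y': 0.014, 'z': np.float64(0.0116), 'yaw': np.float64(0.1047)}
```

Request:
{"name": "apply_moves", "arguments": {
  "series": [
    {"x": 0, "y": 0.0153, "z": 0.0116, "yaw": 0.105},
    {"x": 0.0016, "y": 0.0153, "z": 0.0116, "yaw": 0.105},
    {"x": 0.0031, "y": 0.015, "z": 0.0116, "yaw": 0.105},
    {"x": 0.0047, "y": 0.0146, "z": 0.0116, "yaw": 0.105},
    {"x": 0.0062, "y": 0.014, "z": 0.0116, "yaw": 0.104}
  ],
  "grip": -0.06
}}

```text
time_s: 5.8
position: [0.4899, 0.1986, 0.1272]
eef_rot: [0.829, 0.56, -0.001, 0.0]
wrist_force: [0.3, 0.1, -0.1]
gripper_width: 0.0496
grasp_force: 0.0
```

Request:
{"name": "apply_moves", "arguments": {
  "series": [
    {"x": 0, "y": 0, "z": 0, "yaw": 0},
    {"x": 0, "y": 0, "z": 0, "yaw": 0},
    {"x": 0, "y": 0, "z": 0, "yaw": 0}
  ]
}}

```text
time_s: 6.1
position: [0.4894, 0.1989, 0.1293]
eef_rot: [0.827, 0.563, -0.001, -0.0]
wrist_force: [-0.3, 0.1, 0.6]
gripper_width: 0.0499
grasp_force: 0.0
```

```bash
python3 - <<'E'
from plan import *; from wheel import *
wheel("wrist")
plan([.4903,.1997],.064,-.377,1)
E
```

```text
wrist centre [0.4912 0.1991] n 7744 plane [0.003 0.007 0.047] ptr None 0 tipr None bar (array([0.4916, 0.1995]), array([0.0558, 0.0156]), 1.189, np.float64(0.0795))
t 6.15 pos [0.4895 0.1991 0.1296] ya -0.3762 D [ 0.0008  0.0006 -0.0656] yaw 0.0008 n 1 F [-0.2 -0.6 -0.1] w 0.05 tilt [ 0. -0. -1.]
{'x': 0.0008, 'y': 0.0005, 'z': np.float64(0.0656), 'yaw': np.float64(0.0008)}
```

Request:
{"name": "apply_moves", "arguments": {
  "series": [
    {"x": 0.001, "y": 0.001, "z": 0.02, "yaw": 0.005},
    {"x": 0, "y": 0, "z": 0.025, "yaw": 0},
    {"x": 0, "y": 0, "z": 0.02, "yaw": 0},
    {"x": 0, "y": 0, "z": 0, "yaw": 0}
  ]
}}

```text
time_s: 6.55
position: [0.4899, 0.1994, 0.0631]
eef_rot: [0.828, 0.56, -0.001, -0.0]
wrist_force: [0.2, 0.2, 0.3]
gripper_width: 0.0499
grasp_force: 0.0
```

Request:
{"name": "apply_moves", "arguments": {
  "series": [
    {"x": 0, "y": 0, "z": 0, "yaw": 0},
    {"x": 0, "y": 0, "z": 0, "yaw": 0},
    {"x": 0, "y": 0, "z": 0, "yaw": 0},
    {"x": 0, "y": 0, "z": 0, "yaw": 0}
  ],
  "grip": 1,
  "grip_force": 40
}}

```text
time_s: 6.95
position: [0.4918, 0.2003, 0.0655]
eef_rot: [0.829, 0.56, 0.001, -0.0]
wrist_force: [-3.5, -0.1, 9.8]
gripper_width: 0.0261
grasp_force: 40.0
```

Request:
{"name": "apply_moves", "arguments": {
  "series": [
    {"x": 0, "y": 0, "z": -0.01, "yaw": 0},
    {"x": 0, "y": 0, "z": -0.03, "yaw": 0},
    {"x": 0, "y": 0, "z": -0.04, "yaw": 0},
    {"x": 0, "y": 0, "z": -0.04, "yaw": 0},
    {"x": 0, "y": 0, "z": -0.04, "yaw": 0}
  ]
}}

```text
time_s: 7.45
position: [0.491, 0.1991, 0.2264]
eef_rot: [0.829, 0.559, -0.0, 0.0]
wrist_force: [0.2, 0.6, -6.3]
gripper_width: 0.0264
grasp_force: 40.0
```

```bash
python3 - <<'E'
from plan import *; from wheel import *
wheel("top",zb=.16,guess=np.array([.491,.1995]),rng=(-.015,.015))
# stand, from the top view, unobstructed
c,im,d=snap("top"); P=cloud(c,d); sub=np.zeros((480,640),bool); sub[150:240,355:450]=1
k=sub&(np.abs(P[...,2]-.084)<.006)&(P[...,0]>.71); q=P[k]; print("hood",len(q),cv2.minAreaRect(q[:,:2].astype(np.float32)))
k=sub&(np.abs(P[...,2]-.0)<.05)&(mask(im,(0,0,0),(180,90,90))>0)
k2=sub&(np.abs(P[...,2]-.075)<.006)&(P[...,0]<.69)&(mask(im,(12,110,110),(35,255,255))>0); q=P[k2]; print("cup rim",len(q),cv2.minEnclosingCircle(q[:,:2].astype(np.float32)))
plan([.632,-.195],.25,None)
print(np.round(env.sense()["joint_positions"],2))
E
```

```text
top centre [0.487  0.1979] n 177 plane [ 0.028 -0.204  0.194] ptr -1.9139444428752812 56 tipr 0.112 bar None
hood 248 ((0.7508991360664368, -0.20800496637821198), (0.04879432171583176, 0.03829878196120262), 86.7535400390625)
cup rim 213 ((0.637435793876648, -0.19844935834407806), 0.03644758090376854)
t 7.55 pos [0.4935 0.2003 0.2296] ya -0.3836 D [ 0.1385 -0.3953  0.0204] yaw 0 n 10 F [ 1.  -0.6 -7.1] w 0.0263 tilt [ 0.006  0.003 -1.   ]
{'x': -0.0315, 'y': 0.0276, 'z': np.float64(-0.002), 'yaw': 0.0}
{'x': -0.0315, 'y': 0.0276, 'z': np.float64(-0.002), 'yaw': 0.0}
{'x': -0.0315, 'y': 0.0276, 'z': np.float64(-0.002), 'yaw': 0.0}
{'x': -0.0315, 'y': 0.0276, 'z': np.float64(-0.002), 'yaw': 0.0}
{'x': -0.0315, 'y': 0.0276, 'z': np.float64(-0.002), 'yaw': 0.0}
{'x': -0.0315, 'y': 0.0276, 'z': np.float64(-0.002), 'yaw': 0.0}
{'x': -0.0315, 'y': 0.0276, 'z': np.float64(-0.002), 'yaw': 0.0}
{'x': -0.0315, 'y': 0.0276, 'z': np.float64(-0.002), 'yaw': 0.0}
{'x': -0.0315, 'y': 0.0276, 'z': np.float64(-0.002), 'yaw': 0.0}
{'x': -0.0315, 'y': 0.0276, 'z': np.float64(-0.002), 'yaw': 0.0}
[-1.08  0.21  0.67  1.95 -0.15  1.03 -0.73]
```

```bash
python3 - <<'E'
from plan import *; from wheel import *
c,im,d,r,a=wheel("wrist",zb=.164,rng=(-.03,.03)); save("w4.png",im)
c,im,d=snap("scene"); P=cloud(c,d); g=mask(im,(60,80,25),(95,255,255))>0; k=g&(P[...,2]>.12)&(np.hypot(P[...,0]-.49,P[...,1]-.2)<.12);q=P[k]; print(len(q)); o=np.linalg.lstsq(np.c_[q[:,:2]-[.49,.2],np.ones(len(q))],q[:,2],rcond=None)[0]; print(o)
E
```

```text
wrist centre [0.4908 0.1954] n 27110 plane [0.018 0.045 0.203] ptr -1.935677883449792 108 tipr 0.1 bar (array([0.4958, 0.2056]), array([0.0424, 0.0156]), 1.2, np.float64(0.2434))
635
[0.05774012 0.07559788 0.19889483]
```

View pics/w4.png

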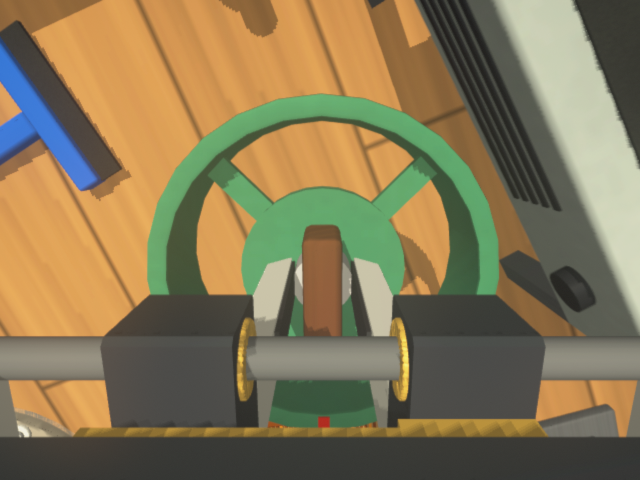

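The wrist view shows a visible gap between the fingers and the brown bar at (322,280). The fingertips have closed on the wider white neck below it, so I will set the wheel back down and regrip about 9 mm higher.

Request:
{"name": "apply_moves", "arguments": {
  "series": [
    {"x": 0, "y": 0, "z": 0.04, "yaw": 0},
    {"x": 0, "y": 0, "z": 0.045, "yaw": 0},
    {"x": 0, "y": 0, "z": 0.045, "yaw": 0},
    {"x": 0, "y": 0, "z": 0.02, "yaw": 0},
    {"x": 0, "y": 0, "z": 0, "yaw": 0}
  ]
}}

```text
time_s: 8.15
position: [0.4887, 0.198, 0.0706]
eef_rot: [0.829, 0.559, -0.004, 0.0]
wrist_force: [0.3, 0.1, -5.4]
gripper_width: 0.0265
grasp_force: 40.0
```

Request:
{"name": "apply_moves", "arguments": {
  "series": [
    {"x": 0, "y": 0, "z": 0.005, "yaw": 0},
    {"x": 0, "y": 0, "z": 0.004, "yaw": 0},
    {"x": 0, "y": 0, "z": 0, "yaw": 0},
    {"x": 0, "y": 0, "z": 0, "yaw": 0}
  ]
}}

```text
time_s: 8.55
position: [0.4917, 0.2001, 0.0662]
eef_rot: [0.829, 0.56, 0.001, -0.0]
wrist_force: [0.7, -0.5, -6.4]
gripper_width: 0.0258
grasp_force: 40.0
```

Request:
{"name": "apply_moves", "arguments": {
  "series": [
    {"x": 0, "y": 0, "z": 0, "yaw": 0},
    {"x": 0, "y": 0, "z": 0, "yaw": 0},
    {"x": 0, "y": 0, "z": 0, "yaw": 0},
    {"x": 0, "y": 0, "z": -0.035, "yaw": 0},
    {"x": 0, "y": 0, "z": -0.035, "yaw": 0}
  ],
  "grip": -0.06
}}

```text
time_s: 9.05
position: [0.4911, 0.1992, 0.136]
eef_rot: [0.829, 0.559, -0.001, 0.0]
wrist_force: [0.1, 0.2, 0.4]
gripper_width: 0.0499
grasp_force: 0.0
```

Request:
{"name": "apply_moves", "arguments": {
  "series": [
    {"x": 0, "y": 0, "z": 0, "yaw": 0},
    {"x": 0, "y": 0, "z": 0, "yaw": 0}
  ]
}}

```text
time_s: 9.25
position: [0.4918, 0.2003, 0.1361]
eef_rot: [0.829, 0.56, 0.001, -0.0]
wrist_force: [0.6, -0.1, -0.2]
gripper_width: 0.0497
grasp_force: 0.0
```

```bash
python3 - <<'E'
from plan import *; from wheel import *
c,im,d,r,a=wheel("wrist")
plan(r,.073,-.377,1)
E
```

```text
wrist centre [0.4915 0.1989] n 7294 plane [0.004 0.009 0.047] ptr None 0 tipr None bar (array([0.4918, 0.1994]), array([0.0555, 0.0155]), 1.209, np.float64(0.0795))
t 9.3 pos [0.4912 0.2001 0.1353] ya -0.3827 D [ 0.0003 -0.0012 -0.0623] yaw -0.0057 n 1 F [-0.9 -0.6 -0.6] w 0.0498 tilt [ 0. -0. -1.]
{'x': -0.001, 'y': 0.0007, 'z': np.float64(0.0623), 'yaw': np.float64(-0.0057)}
```

Request:
{"name": "apply_moves", "arguments": {
  "series": [
    {"x": -0.001, "y": 0.0005, "z": 0.03, "yaw": -0.012},
    {"x": 0, "y": 0, "z": 0.02, "yaw": 0},
    {"x": 0, "y": 0, "z": 0.012, "yaw": 0},
    {"x": 0, "y": 0, "z": 0, "yaw": 0}
  ]
}}

```text
time_s: 9.7
position: [0.4905, 0.1979, 0.0716]
eef_rot: [0.826, 0.564, -0.002, 0.0]
wrist_force: [-0.1, -0.7, 0.7]
gripper_width: 0.05
grasp_force: 0.0
```

Request:
{"name": "apply_moves", "arguments": {
  "series": [
    {"x": 0, "y": 0, "z": 0, "yaw": 0},
    {"x": 0, "y": 0, "z": 0, "yaw": 0},
    {"x": 0, "y": 0, "z": 0, "yaw": 0},
    {"x": 0, "y": 0, "z": 0, "yaw": 0}
  ],
  "grip": 1,
  "grip_force": 45
}}

```text
time_s: 10.1
position: [0.4918, 0.199, 0.074]
eef_rot: [0.825, 0.565, 0.0, -0.0]
wrist_force: [-0.0, -0.2, 0.6]
gripper_width: 0.0212
grasp_force: 0.0
```

```bash
python3 - <<'E'
from plan import *
plan([.49,.2],.073,None,1)
E
```

```text
t 10.1 pos [0.4918 0.199  0.074 ] ya -0.3709 D [-0.0018  0.001  -0.001 ] yaw 0 n 1 F [-0.  -0.2  0.6] w 0.0212 tilt [ 0.001  0.    -1.   ]
{'x': 0.0003, 'y': -0.002, 'z': np.float64(0.001), 'yaw': 0.0}
```

Still closing; I wait, then lift.

Request:
{"name": "apply_moves", "arguments": {
  "series": [
    {"x": 0, "y": 0, "z": 0, "yaw": 0},
    {"x": 0, "y": 0, "z": 0, "yaw": 0},
    {"x": 0, "y": 0, "z": 0, "yaw": 0}
  ]
}}

```text
time_s: 10.4
position: [0.4917, 0.1989, 0.0739]
eef_rot: [0.825, 0.565, 0.0, -0.0]
wrist_force: [-2.5, 0.8, 7.2]
gripper_width: 0.0156
grasp_force: 45.0
```

Request:
{"name": "apply_moves", "arguments": {
  "series": [
    {"x": 0, "y": 0, "z": -0.01, "yaw": 0},
    {"x": 0, "y": 0, "z": -0.03, "yaw": 0},
    {"x": 0, "y": 0, "z": -0.04, "yaw": 0},
    {"x": 0, "y": 0, "z": -0.04, "yaw": 0},
    {"x": 0, "y": 0, "z": -0.04, "yaw": 0}
  ]
}}

```text
time_s: 10.9
position: [0.491, 0.198, 0.2352]
eef_rot: [0.826, 0.564, -0.001, 0.0]
wrist_force: [0.2, 0.5, -7.0]
gripper_width: 0.0161
grasp_force: 45.0
```

```bash
python3 - <<'E'
from plan import *; from wheel import *
wheel("wrist",zb=.16,rng=(-.02,.02)); 
# yaw target: stand x heading ~ -0.085; pointer 0.7 rad to the -side
plan([.635,-.197],.233,-.8-.085+np.pi/2)
E
```

```text
wrist centre [0.4834 0.1759] n 23757 plane [0.02  0.055 0.199] ptr -1.9482049188597539 227 tipr 0.089 bar (array([0.491 , 0.1966]), array([0.0358, 0.0158]), 1.191, np.float64(0.241))
t 10.95 pos [0.4937 0.1987 0.2411] ya -0.3727 D [ 0.1413 -0.3957 -0.0081] yaw -1.0585 n 10 F [3.6 0.8 3. ] w 0.0155 tilt [ 0.005  0.003 -1.   ]
{'x': -0.0317, 'y': 0.0276, 'z': np.float64(0.0008), 'yaw': np.float64(-0.1058)}
{'x': -0.0344, 'y': 0.0241, 'z': np.float64(0.0008), 'yaw': np.float64(-0.1058)}
{'x': -0.0368, 'y': 0.0203, 'z': np.float64(0.0008), 'yaw': np.float64(-0.1058)}
{'x': -0.0387, 'y': 0.0163, 'z': np.float64(0.0008), 'yaw': np.float64(-0.1058)}
{'x': -0.0402, 'y': 0.0121, 'z': np.float64(0.0008), 'yaw': np.float64(-0.1058)}
{'x': -0.0413, 'y': 0.0078, 'z': np.float64(0.0008), 'yaw': np.float64(-0.1058)}
{'x': -0.0419, 'y': 0.0034, 'z': np.float64(0.0008), 'yaw': np.float64(-0.1058)}
{'x': -0.042, 'y': -0.0011, 'z': np.float64(0.0008), 'yaw': np.float64(-0.1058)}
{'x': -0.0417, 'y': -0.0055, 'z': np.float64(0.0008), 'yaw': np.float64(-0.1058)}
{'x': -0.0408, 'y': -0.0099, 'z': np.float64(0.0008), 'yaw': np.float64(-0.1058)}
```

```bash
python3 - <<'E'
from plan import *
plan([.635,-.197],.236,-.8-.085+np.pi/2,15)
E
```

```text
t 10.95 pos [0.4937 0.1987 0.2411] ya -0.3727 D [ 0.1413 -0.3957 -0.0051] yaw -1.0585 n 15 F [3.6 0.8 3. ] w 0.0155 tilt [ 0.005  0.003 -1.   ]
{'x': -0.0211, 'y': 0.0184, 'z': np.float64(0.0003), 'yaw': np.float64(-0.0706)}
{'x': -0.0224, 'y': 0.0168, 'z': np.float64(0.0003), 'yaw': np.float64(-0.0706)}
{'x': -0.0235, 'y': 0.0152, 'z': np.float64(0.0003), 'yaw': np.float64(-0.0706)}
{'x': -0.0245, 'y': 0.0135, 'z': np.float64(0.0003), 'yaw': np.float64(-0.0706)}
{'x': -0.0254, 'y': 0.0118, 'z': np.float64(0.0003), 'yaw': np.float64(-0.0706)}
{'x': -0.0262, 'y': 0.0099, 'z': np.float64(0.0003), 'yaw': np.float64(-0.0706)}
{'x': -0.0268, 'y': 0.0081, 'z': np.float64(0.0003), 'yaw': np.float64(-0.0706)}
{'x': -0.0273, 'y': 0.0062, 'z': np.float64(0.0003), 'yaw': np.float64(-0.0706)}
{'x': -0.0277, 'y': 0.0042, 'z': np.float64(0.0003), 'yaw': np.float64(-0.0706)}
{'x': -0.0279, 'y': 0.0023, 'z': np.float64(0.0003), 'yaw': np.float64(-0.0706)}
{'x': -0.028, 'y': 0.0003, 'z': np.float64(0.0003), 'yaw': np.float64(-0.0706)}
{'x': -0.028, 'y': -0.0017, 'z': np.float64(0.0003), 'yaw': np.float64(-0.0706)}
{'x': -0.0278, 'y': -0.0037, 'z': np.float64(0.0003), 'yaw': np.float64(-0.0706)}
{'x': -0.0274, 'y': -0.0056, 'z': np.float64(0.0003), 'yaw': np.float64(-0.0706)}
{'x': -0.027, 'y': -0.0075, 'z': np.float64(0.0003), 'yaw': np.float64(-0.0706)}
```

Request:
{"name": "apply_moves", "arguments": {
  "series": [
    {"x": -0.021, "y": 0.0184, "z": 0, "yaw": -0.07},
    {"x": -0.0224, "y": 0.0168, "z": 0, "yaw": -0.07},
    {"x": -0.0235, "y": 0.0152, "z": 0, "yaw": -0.07},
    {"x": -0.0245, "y": 0.0135, "z": 0, "yaw": -0.07},
    {"x": -0.0254, "y": 0.0118, "z": 0, "yaw": -0.07}
  ]
}}

```text
time_s: 11.45
position: [0.5385, 0.0657, 0.2335]
eef_rot: [0.714, 0.701, -0.0, -0.0]
wrist_force: [0.6, -0.1, -6.6]
gripper_width: 0.0157
grasp_force: 45.0
```

Request:
{"name": "apply_moves", "arguments": {
  "series": [
    {"x": -0.0262, "y": 0.01, "z": 0, "yaw": -0.07},
    {"x": -0.0268, "y": 0.008, "z": 0, "yaw": -0.07},
    {"x": -0.0273, "y": 0.006, "z": 0, "yaw": -0.07},
    {"x": -0.0277, "y": 0.004, "z": 0, "yaw": -0.07},
    {"x": -0.028, "y": 0.002, "z": 0, "yaw": -0.07}
  ]
}}

```text
time_s: 11.95
position: [0.5846, -0.0663, 0.2334]
eef_rot: [0.581, 0.814, -0.0, -0.0]
wrist_force: [0.7, -0.1, -6.1]
gripper_width: 0.0155
grasp_force: 45.0
```

Request:
{"name": "apply_moves", "arguments": {
  "series": [
    {"x": -0.028, "y": 0, "z": 0, "yaw": -0.07},
    {"x": -0.028, "y": -0.002, "z": 0, "yaw": -0.07},
    {"x": -0.028, "y": -0.004, "z": 0, "yaw": -0.07},
    {"x": -0.027, "y": -0.006, "z": 0, "yaw": -0.07},
    {"x": -0.027, "y": -0.0075, "z": 0, "yaw": -0.07}
  ]
}}

```text
time_s: 12.45
position: [0.6298, -0.1987, 0.2333]
eef_rot: [0.43, 0.903, -0.0, -0.001]
wrist_force: [0.0, -0.4, -6.4]
gripper_width: 0.0154
grasp_force: 45.0
```

Request:
{"name": "apply_moves", "arguments": {
  "series": [
    {"x": 0, "y": 0, "z": 0, "yaw": 0},
    {"x": 0, "y": 0, "z": 0, "yaw": 0},
    {"x": 0, "y": 0, "z": 0, "yaw": 0}
  ]
}}

```text
time_s: 12.75
position: [0.6298, -0.1969, 0.2332]
eef_rot: [0.431, 0.902, 0.0, -0.0]
wrist_force: [0.4, 1.1, -4.9]
gripper_width: 0.0156
grasp_force: 45.0
```

```bash
python3 - <<'E'
from plan import *; from wheel import *
wheel("wrist",zb=.163,rng=(-.005,.008))
c,im,d,r,a=wheel("top",zb=.163,rng=(-.012,.012)); save("t5.png",cv2.resize(im[130:290,300:520],None,fx=3.4,fy=3.4,interpolation=2))
c,im,d,r,a=wheel("scene",zb=.163,rng=(-.012,.012))
plan([.635,-.197],.236,None,1)
P=cloud(c,d); 
y=mask(im,(12,110,110),(35,255,255))>0; k=y&(np.abs(P[...,2]-.075)<.008)&(np.hypot(P[...,0]-.635,P[...,1]+.197)<.05); print(k.sum(), cv2.minEnclosingCircle(P[k][:,:2].astype(np.float32)) if k.sum()>5 else 0)
E
```

```text
wrist centre [ 0.6305 -0.1973] n 10880 plane [ 0.001 -0.001  0.207] ptr -0.8897713198789549 216 tipr 0.108 bar (array([ 0.6275, -0.1935]), array([0.0157, 0.0476]), -0.898, np.float64(0.2388))
top centre [ 0.6268 -0.1963] n 142 plane [0.018 0.029 0.205] ptr None 0 tipr None bar None
scene centre [ 0.629  -0.1941] n 380 plane [-0.001 -0.002  0.206] ptr None 0 tipr None bar (array([ 0.6211, -0.1865]), array([0.0152, 0.0312]), -1.117, np.float64(0.2399))
t 12.9 pos [ 0.63   -0.1967  0.2335] ya 0.6799 D [ 0.005  -0.0003  0.0025] yaw 0 n 1 F [ 0.3 -0.5 -6.1] w 0.0158 tilt [ 0.  0. -1.]
{'x': -0.0034, 'y': 0.0036, 'z': np.float64(-0.0025), 'yaw': 0.0}
48 ((0.6340299844741821, -0.20323845744132996), 0.03378209471702576)
```

View pics/t5.png

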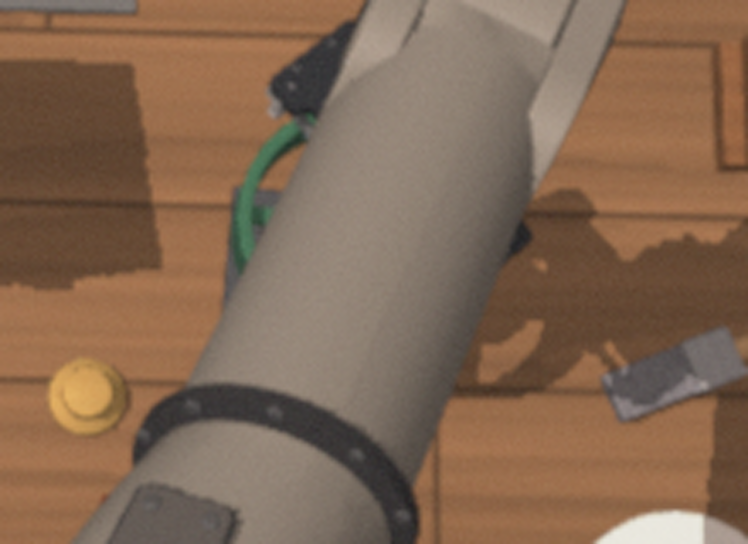

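The top view is mostly blocked by the arm, but the wheel is held level over the stand. I'll refine the cup position from the saved, unobstructed views.

```bash
python3 - <<'E'
from m import *
from scipy.optimize import least_squares
for n in("top","scene"):
    f=np.load(n+".npz"); im,d=f["im"],f["d"]; c=cam(n); P=cloud(c,d); X=P[...,:2]; near=np.hypot(X[...,0]-.637,X[...,1]+.2)
    y=mask(im,(10,100,80),(38,255,255))>0
    q=P[y&(near<.05)&(P[...,2]>.068)&(P[...,2]<.085)]
    for R0 in(.032,.0335,.035):
        r=least_squares(lambda p:np.hypot(*(q[:,:2]-p).T)-R0,[.637,-.2],loss="soft_l1",f_scale=.003); print(n,len(q),R0,r.x.round(4),round(r.cost*1e6,1))
    ct=max(cv2.findContours((y&(near<.06)).astype(np.uint8),0,1)[0],key=cv2.contourArea)[:,0]
    w=ray(c,ct,.075)[:,:2]; r=least_squares(lambda p:np.hypot(*(w-p[:2]).T)-p[2],[.637,-.2,.035],loss="soft_l1",f_scale=.001); print(" contour",r.x.round(4))
    h=P[(P[...,2]>.079)&(P[...,2]<.089)&(np.hypot(X[...,0]-.75,X[...,1]+.208)<.045)]; rr=cv2.minAreaRect(h[:,:2].astype(np.float32)); print(" hood",len(h),rr,h[:,:2].mean(0))
    b=(P[...,2]<.035)&(np.abs(X[...,0]-.637)<.1)&(np.abs(X[...,1]+.2)<.11)&(mask(im,(0,0,0),(180,110,110))>0)&(mask(im,(0,90,0),(30,255,255))==0)
    ct=max(cv2.findContours(b.astype(np.uint8),0,1)[0],key=cv2.contourArea)[:,0]; print(" base",cv2.minAreaRect(ray(c,ct,.012)[:,:2].astype(np.float32)))
E
```

```text
top 260 0.032 [ 0.6368 -0.1979] 855.6
top 260 0.0335 [ 0.6366 -0.1978] 1061.6
top 260 0.035 [ 0.6363 -0.1975] 1568.2
 contour [ 0.6342 -0.1971  0.0371]
 hood 225 ((0.7497793436050415, -0.20737046003341675), (0.049024585634469986, 0.036256350576877594), 84.03829193115234) [ 0.74972064 -0.20793463]
 base ((0.6542193293571472, -0.20351828634738922), (0.1587734967470169, 0.1681027114391327), 85.24649810791016)
scene 164 0.032 [ 0.6344 -0.1964] 619.6
scene 164 0.0335 [ 0.6344 -0.1959] 713.7
scene 164 0.035 [ 0.6344 -0.1952] 983.9
 contour [ 0.6344 -0.1946  0.0401]
 hood 138 ((0.7474845051765442, -0.20686988532543182), (0.05192513018846512, 0.035954900085926056), 84.23452758789062) [ 0.74612603 -0.20657006]
 base ((0.6542122960090637, -0.19879624247550964), (0.14849713444709778, 0.16489368677139282), 85.9536361694336)
```

Request:
{"name": "apply_moves", "arguments": {
  "series": [
    {"x": -0.0035, "y": 0.0045, "z": 0.02, "yaw": 0},
    {"x": 0, "y": 0, "z": 0.025, "yaw": 0},
    {"x": 0, "y": 0, "z": 0.025, "yaw": 0},
    {"x": 0, "y": 0, "z": 0.014, "yaw": 0},
    {"x": 0, "y": 0, "z": 0, "yaw": 0}
  ]
}}

```text
time_s: 13.4
position: [0.6349, -0.1968, 0.1478]
eef_rot: [0.431, 0.902, -0.0, -0.001]
wrist_force: [-1.0, 0.3, -6.7]
gripper_width: 0.0155
grasp_force: 45.0
```

Request:
{"name": "apply_moves", "arguments": {
  "series": [
    {"x": 0, "y": 0, "z": 0.003, "yaw": 0},
    {"x": 0, "y": 0, "z": 0.003, "yaw": 0},
    {"x": 0, "y": 0, "z": 0.003, "yaw": 0},
    {"x": 0, "y": 0, "z": 0, "yaw": 0}
  ]
}}

```text
time_s: 13.8
position: [0.6358, -0.1976, 0.1406]
eef_rot: [0.431, 0.902, 0.0, 0.0]
wrist_force: [-0.7, 1.4, -5.9]
gripper_width: 0.0159
grasp_force: 45.0
```

```bash
python3 - <<'E'
from plan import *; from wheel import *
plan([.6357,-.1972],.1245,None,1)
c,im,d,r,a=wheel("wrist",zb=.066,rng=(-.01,.01)); save("w6.png",im)
E
```

```text
t 13.8 pos [ 0.6358 -0.1976  0.1406] ya 0.6789 D [-0.0001  0.0004 -0.0161] yaw 0 n 1 F [-0.7  1.4 -5.9] w 0.0159 tilt [-0.  0. -1.]
{'x': 0.0004, 'y': 0.0001, 'z': np.float64(0.0161), 'yaw': 0.0}
wrist centre [ 0.6366 -0.1978] n 12093 plane [-0.001  0.004  0.114] ptr -0.8913590524146672 219 tipr 0.112 bar (array([ 0.6337, -0.1944]), array([0.0157, 0.0483]), -0.896, np.float64(0.1461))
```

View pics/w6.png

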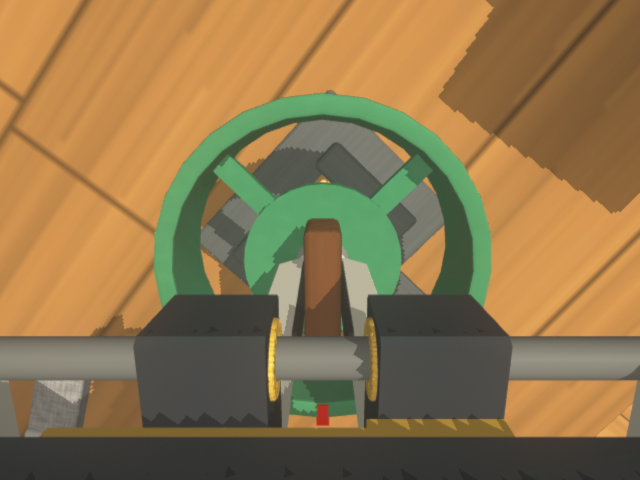

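The wheel is level over the stand and the pointer at (322,415) is clear of the hood. I continue lowering gently.

Request:
{"name": "apply_moves", "arguments": {
  "series": [
    {"x": 0, "y": 0, "z": 0.003, "yaw": 0},
    {"x": 0, "y": 0, "z": 0.003, "yaw": 0},
    {"x": 0, "y": 0, "z": 0.002, "yaw": 0},
    {"x": 0, "y": 0, "z": 0, "yaw": 0}
  ]
}}

```text
time_s: 14.25
position: [0.6356, -0.1975, 0.1321]
eef_rot: [0.431, 0.902, -0.0, -0.0]
wrist_force: [0.7, 0.4, -6.3]
gripper_width: 0.0156
grasp_force: 45.0
```

Request:
{"name": "apply_moves", "arguments": {
  "series": [
    {"x": 0, "y": 0, "z": 0.002, "yaw": 0},
    {"x": 0, "y": 0, "z": 0.002, "yaw": 0},
    {"x": 0, "y": 0, "z": 0, "yaw": 0}
  ]
}}

```text
time_s: 14.55
position: [0.6357, -0.1976, 0.1282]
eef_rot: [0.431, 0.902, -0.0, -0.0]
wrist_force: [-0.6, 0.4, -7.0]
gripper_width: 0.0155
grasp_force: 45.0
```

Request:
{"name": "apply_moves", "arguments": {
  "series": [
    {"x": 0, "y": 0, "z": 0.001, "yaw": 0},
    {"x": 0, "y": 0, "z": 0.001, "yaw": 0},
    {"x": 0, "y": 0, "z": 0, "yaw": 0}
  ]
}}

```text
time_s: 14.85
position: [0.6357, -0.1976, 0.1264]
eef_rot: [0.431, 0.902, -0.0, -0.0]
wrist_force: [0.1, 0.5, -5.7]
gripper_width: 0.0154
grasp_force: 45.0
```

Request:
{"name": "apply_moves", "arguments": {
  "series": [
    {"x": 0, "y": 0, "z": 0.001, "yaw": 0},
    {"x": 0, "y": 0, "z": 0, "yaw": 0},
    {"x": 0, "y": 0, "z": 0, "yaw": 0}
  ]
}}

```text
time_s: 15.15
position: [0.6358, -0.1976, 0.1255]
eef_rot: [0.431, 0.902, -0.0, -0.0]
wrist_force: [0.7, -0.6, -6.6]
gripper_width: 0.0154
grasp_force: 45.0
```

Request:
{"name": "apply_moves", "arguments": {
  "series": [
    {"x": 0, "y": 0, "z": 0.001, "yaw": 0},
    {"x": 0, "y": 0, "z": 0, "yaw": 0},
    {"x": 0, "y": 0, "z": 0, "yaw": 0}
  ]
}}

```text
time_s: 15.45
position: [0.636, -0.1978, 0.125]
eef_rot: [0.431, 0.902, 0.0, 0.0]
wrist_force: [-2.1, -0.3, 4.2]
gripper_width: 0.0159
grasp_force: 45.0
```

Request:
{"name": "apply_moves", "arguments": {
  "series": [
    {"x": 0, "y": 0, "z": 0.001, "yaw": 0},
    {"x": 0, "y": 0, "z": 0, "yaw": 0},
    {"x": 0, "y": 0, "z": 0, "yaw": 0}
  ]
}}

```text
time_s: 15.75
position: [0.636, -0.1978, 0.1249]
eef_rot: [0.431, 0.902, 0.0, 0.0]
wrist_force: [-8.0, 2.1, 18.1]
gripper_width: 0.0157
grasp_force: 45.0
```

Request:
{"name": "apply_moves", "arguments": {
  "series": [
    {"x": 0, "y": 0, "z": -0.001, "yaw": 0},
    {"x": 0, "y": 0, "z": 0, "yaw": 0},
    {"x": 0, "y": 0, "z": 0, "yaw": 0},
    {"x": 0, "y": 0, "z": 0, "yaw": 0}
  ],
  "grip": 0.5
}}

```text
time_s: 16.15
position: [0.6358, -0.1976, 0.1244]
eef_rot: [0.431, 0.902, -0.0, 0.0]
wrist_force: [0.0, -0.1, 0.2]
gripper_width: 0.0233
grasp_force: 0.0
```

```bash
python3 - <<'E'
from plan import *; from wheel import *
plan([.6357,-.1972],.1245,None,1)
c,im,d,r,a=wheel("wrist",zb=.051,rng=(-.01,.01)); print(np.round(env.sense()["joint_positions"],2))
wheel("scene",zb=.051,rng=(-.012,.012),guess=r)
E
```

```text
t 16.15 pos [ 0.6358 -0.1976  0.1244] ya 0.679 D [-0.0001  0.0004  0.0001] yaw 0 n 1 F [ 0.  -0.1  0.2] w 0.0233 tilt [-0. -0. -1.]
{'x': 0.0004, 'y': 0.0001, 'z': np.float64(-0.0001), 'yaw': 0.0}
wrist centre [ 0.6367 -0.1979] n 12400 plane [-0.001  0.005  0.099] ptr -0.8918721730535426 219 tipr 0.111 bar (array([ 0.6334, -0.1944]), array([0.0154, 0.0475]), -0.881, np.float64(0.1305))
[-0.19  0.56  0.55  1.74 -0.35  0.94  1.18]
scene centre [ 0.6355 -0.1971] n 487 plane [-0.012  0.029  0.095] ptr -0.9127946382755923 4 tipr 0.113 bar (array([ 0.6248, -0.1854]), array([0.0172, 0.0291]), -1.063, np.float64(0.1307))
```

Request:
{"name": "apply_moves", "arguments": {
  "series": [
    {"x": 0, "y": 0, "z": 0, "yaw": 0},
    {"x": 0, "y": 0, "z": 0, "yaw": 0},
    {"x": 0, "y": 0, "z": 0, "yaw": 0},
    {"x": 0, "y": 0, "z": 0, "yaw": 0}
  ],
  "grip": 1,
  "grip_force": 25
}}

```text
time_s: 16.65
position: [0.6358, -0.1976, 0.1244]
eef_rot: [0.431, 0.902, -0.0, -0.0]
wrist_force: [1.1, -0.0, -2.1]
gripper_width: 0.0156
grasp_force: 25.0
```

Request:
{"name": "apply_moves", "arguments": {
  "series": [
    {"x": 0, "y": 0, "z": 0, "yaw": -0.06},
    {"x": 0, "y": 0, "z": 0, "yaw": -0.08},
    {"x": 0, "y": 0, "z": 0, "yaw": -0.08},
    {"x": 0, "y": 0, "z": 0, "yaw": -0.08},
    {"x": 0, "y": 0, "z": 0, "yaw": -0.08}
  ]
}}

```text
time_s: 17.15
position: [0.6356, -0.1977, 0.1244]
eef_rot: [0.252, 0.968, -0.0, -0.0]
wrist_force: [0.5, -0.5, -2.0]
gripper_width: 0.0159
grasp_force: 25.0
```

Request:
{"name": "apply_moves", "arguments": {
  "series": [
    {"x": 0, "y": 0, "z": 0, "yaw": -0.08},
    {"x": 0, "y": 0, "z": 0, "yaw": -0.08},
    {"x": 0, "y": 0, "z": 0, "yaw": -0.08},
    {"x": 0, "y": 0, "z": 0, "yaw": -0.08},
    {"x": 0, "y": 0, "z": 0, "yaw": -0.06}
  ]
}}

```text
time_s: 17.65
position: [0.6356, -0.1977, 0.1244]
eef_rot: [0.064, 0.998, -0.0, -0.0]
wrist_force: [-0.0, -0.3, -1.4]
gripper_width: 0.0157
grasp_force: 25.0
```

Request:
{"name": "apply_moves", "arguments": {
  "series": [
    {"x": 0, "y": 0, "z": 0, "yaw": -0.02},
    {"x": 0, "y": 0, "z": 0, "yaw": 0},
    {"x": 0, "y": 0, "z": 0, "yaw": 0}
  ]
}}

```text
time_s: 17.95
position: [0.6356, -0.1977, 0.1244]
eef_rot: [0.057, 0.998, -0.0, -0.0]
wrist_force: [-0.9, -1.0, -1.6]
gripper_width: 0.0157
grasp_force: 25.0
```

```bash
python3 - <<'E'
from plan import *; from wheel import *
plan([.6358,-.1976],.1244,-.088+np.pi/2,1)
c,im,d,r,a=wheel("wrist",zb=.051,rng=(-.01,.01)); save("w7.png",im)
c,im,d=snap("scene"); save("s7.png",cv2.resize(im[120:260,180:360],None,fx=4.2,fy=4.2,interpolation=2))
E
```

```text
t 17.95 pos [ 0.6356 -0.1977  0.1244] ya 1.4574 D [ 0.0002  0.0001 -0.    ] yaw -0.0254 n 1 F [-0.9 -1.  -1.6] w 0.0157 tilt [ 0. -0. -1.]
{'x': -0.0002, 'y': 0.0002, 'z': np.float64(0.0), 'yaw': np.float64(-0.0254)}
wrist centre [ 0.637  -0.1976] n 12513 plane [0.    0.003 0.099] ptr -0.11394123681366941 132 tipr 0.106 bar (array([ 0.6317, -0.1972]), array([0.0157, 0.0474]), -0.121, np.float64(0.1306))
```

View pics/s7.png

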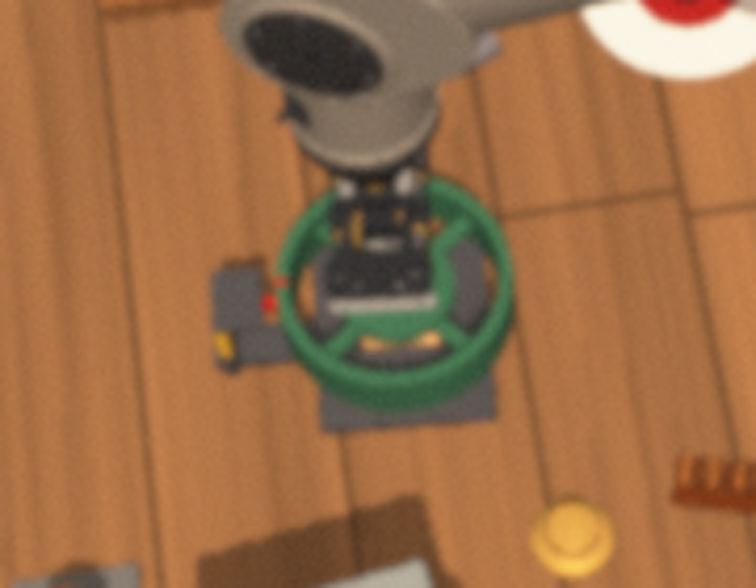

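The pointer's red at (272,302) is entering under the hood, whose roof is around (250,310). I turn it the last bit, release, lift and check from a clear view.

Request:
{"name": "apply_moves", "arguments": {
  "series": [
    {"x": 0, "y": 0, "z": 0, "yaw": -0.013},
    {"x": 0, "y": 0, "z": 0, "yaw": -0.013},
    {"x": 0, "y": 0, "z": 0, "yaw": 0},
    {"x": 0, "y": 0, "z": 0, "yaw": 0}
  ]
}}

```text
time_s: 18.45
position: [0.6358, -0.1975, 0.1244]
eef_rot: [0.043, 0.999, 0.0, -0.0]
wrist_force: [0.2, -1.0, -3.0]
gripper_width: 0.0156
grasp_force: 25.0
```

Request:
{"name": "apply_moves", "arguments": {
  "series": [
    {"x": 0, "y": 0, "z": 0, "yaw": 0},
    {"x": 0, "y": 0, "z": 0, "yaw": 0},
    {"x": 0, "y": 0, "z": 0, "yaw": 0},
    {"x": 0, "y": 0, "z": 0, "yaw": 0}
  ],
  "grip": 0.2
}}

```text
time_s: 18.85
position: [0.6359, -0.1976, 0.1246]
eef_rot: [0.043, 0.999, -0.0, 0.0]
wrist_force: [0.1, -0.0, -0.5]
gripper_width: 0.0375
grasp_force: 0.0
```

Request:
{"name": "apply_moves", "arguments": {
  "series": [
    {"x": 0, "y": 0, "z": -0.015, "yaw": 0},
    {"x": 0, "y": 0, "z": -0.035, "yaw": 0},
    {"x": 0, "y": 0, "z": -0.045, "yaw": 0},
    {"x": 0, "y": 0, "z": -0.045, "yaw": 0},
    {"x": 0, "y": 0, "z": -0.02, "yaw": 0}
  ]
}}

```text
time_s: 19.35
position: [0.6368, -0.1984, 0.2903]
eef_rot: [0.043, 0.999, -0.0, 0.003]
wrist_force: [0.1, 0.2, -0.4]
gripper_width: 0.0377
grasp_force: 0.0
```

Request:
{"name": "apply_moves", "arguments": {
  "series": [
    {"x": 0.04, "y": 0, "z": 0, "yaw": 0},
    {"x": 0.045, "y": 0, "z": 0, "yaw": 0},
    {"x": 0.04, "y": 0, "z": 0, "yaw": 0},
    {"x": 0, "y": 0, "z": 0, "yaw": 0},
    {"x": 0, "y": 0, "z": 0, "yaw": 0}
  ]
}}

```text
time_s: 19.85
position: [0.5111, -0.187, 0.2861]
eef_rot: [0.043, 0.999, 0.0, 0.001]
wrist_force: [0.2, -0.5, -0.0]
gripper_width: 0.0376
grasp_force: 0.0
```

```bash
python3 - <<'E'
from plan import *; from wheel import *
plan([.6358,-.1976],.1244,-.088+np.pi/2,1)
c,im,d,r,a=wheel("wrist",zb=.051,rng=(-.01,.01)); save("w8.png",im)
P=cloud(c,d); h=P[(P[...,2]>.078)&(P[...,2]<.09)&(np.hypot(P[...,0]-.75,P[...,1]+.207)<.05)]
if len(h): print("hood",len(h),cv2.minAreaRect(h[:,:2].astype(np.float32)))
E
```

```text
t 19.85 pos [ 0.5111 -0.187   0.2861] ya 1.4846 D [ 0.1247 -0.0106 -0.1617] yaw 0.0018 n 1 F [ 0.2 -0.5 -0. ] w 0.0376 tilt [-0.002  0.001 -1.   ]
{'x': -0.1251, 'y': 0.0002, 'z': np.float64(0.1617), 'yaw': np.float64(0.0018)}
wrist centre [ 0.6354 -0.1957] n 2107 plane [-0.004  0.015  0.098] ptr -0.09576539999993931 36 tipr 0.108 bar (array([ 0.6356, -0.1973]), array([0.015 , 0.0554]), -0.082, np.float64(0.1296))
hood 961 ((0.7272050976753235, -0.20505699515342712), (0.049430981278419495, 0.04190747067332268), 85.28466796875)
```

View pics/w8.png

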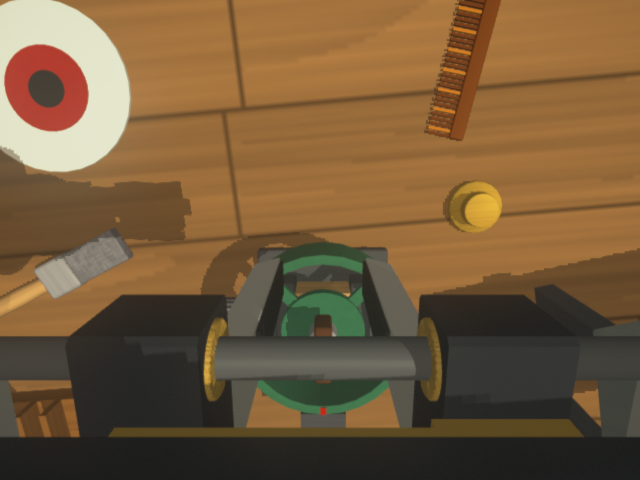

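The wrist view shows the wheel seated, with the red pointer root at (323,411) in line with the hood arm at (323,422). I move the arm aside and measure from the top camera.

Request:
{"name": "apply_moves", "arguments": {
  "series": [
    {"x": 0, "y": 0.045, "z": 0, "yaw": 0},
    {"x": 0, "y": 0.045, "z": 0, "yaw": 0},
    {"x": 0, "y": 0.045, "z": 0, "yaw": 0},
    {"x": 0, "y": 0.045, "z": 0, "yaw": 0},
    {"x": 0, "y": 0.045, "z": 0, "yaw": 0}
  ]
}}

```text
time_s: 20.4
position: [0.5314, 0.0395, 0.2847]
eef_rot: [0.043, 0.999, -0.0, 0.0]
wrist_force: [1.3, -0.5, -0.4]
gripper_width: 0.0378
grasp_force: 0.0
```

Request:
{"name": "apply_moves", "arguments": {
  "series": [
    {"x": 0, "y": 0.045, "z": 0, "yaw": 0},
    {"x": 0, "y": 0.04, "z": 0, "yaw": 0},
    {"x": 0, "y": 0, "z": 0, "yaw": 0}
  ]
}}

```text
time_s: 20.7
position: [0.5383, 0.1284, 0.284]
eef_rot: [0.039, 0.999, 0.0, -0.0]
wrist_force: [-0.7, -0.3, -0.4]
gripper_width: 0.0376
grasp_force: 0.0
```

```bash
python3 - <<'E'
from wheel import *
for n in("top","scene"):
    c,im,d,r,a=wheel(n,zb=.051,rng=(-.012,.012),guess=np.array([.636,-.197])); P=cloud(c,d); X=P[...,:2]
    h=P[(P[...,2]>.078)&(P[...,2]<.09)&(np.hypot(X[...,0]-.75,X[...,1]+.207)<.035)]
    rr=cv2.minAreaRect(h[:,:2].astype(np.float32)); print("hood",len(h),rr)
    yl=mask(im,(18,120,100),(35,255,255))>0; v,u=np.nonzero(yl); w=ray(c,np.c_[u,v],.06)[:,:2]; k=np.hypot(*(w-[.76,-.207]).T)<.04; print("yellow",k.sum(),w[k].mean(0) if k.any() else "")
    red=(mask(im,(0,130,80),(8,255,255))|mask(im,(172,130,80),(180,255,255)))>0; v,u=np.nonzero(red); w=ray(c,np.c_[u,v],.071)[:,:2]; rd=np.hypot(*(w-[.6357,-.1974]).T); k=(rd>.08)&(rd<.125); print("red",k.sum(),w[k].round(4).tolist())
    b=P[(P[...,2]>.122)&(P[...,2]<.14)&(np.hypot(X[...,0]-.636,X[...,1]+.197)<.04)]; q=b[:,:2]-b[:,:2].mean(0); vv=np.linalg.svd(q)[2][0] if len(b)>5 else [1,0]; print("bar",len(b),b[:,:2].mean(0),np.arctan(vv[1]/vv[0]))
E
```

```text
top centre [ 0.6348 -0.1965] n 756 plane [-0.     0.006  0.096] ptr -0.12172321527870078 13 tipr 0.099 bar (array([ 0.6354, -0.1969]), array([0.0142, 0.0533]), -0.1, np.float64(0.1307))
hood 245 ((0.7502620816230774, -0.207977294921875), (0.04827369004487991, 0.0373779758810997), 87.42198944091797)
yellow 3 [ 0.76170716 -0.18416007]
red 16 [[0.7327, -0.2014], [0.7328, -0.204], [0.7328, -0.2066], [0.7329, -0.2091], [0.7301, -0.204], [0.7302, -0.2066], [0.7302, -0.2091], [0.7275, -0.2065], [0.7276, -0.2091], [0.7276, -0.2117], [0.7249, -0.2065], [0.7249, -0.2091], [0.725, -0.2117], [0.7222, -0.2065], [0.7223, -0.2091], [0.7196, -0.2091]]
bar 150 [ 0.63578373 -0.19769975] -0.09493697407999986
scene centre [ 0.6326 -0.195 ] n 550 plane [0.015 0.006 0.096] ptr -0.11774959844416538 13 tipr 0.1 bar (array([ 0.6348, -0.1972]), array([0.0223, 0.0499]), -0.144, np.float64(0.1307))
hood 156 ((0.7460410594940186, -0.20677168667316437), (0.0502857007086277, 0.035423360764980316), 86.88959503173828)
yellow 17 [ 0.7619029  -0.18645083]
red 21 [[0.7202, -0.2235], [0.7172, -0.2229], [0.7143, -0.2224], [0.7206, -0.2201], [0.7177, -0.2196], [0.7274, -0.2144], [0.7308, -0.2115], [0.7278, -0.211], [0.7248, -0.2105], [0.7311, -0.2082], [0.7282, -0.2076], [0.7252, -0.2071], [0.7222, -0.2066], [0.7315, -0.2048], [0.7286, -0.2043], [0.7256, -0.2038], [0.7226, -0.2033], [0.7319, -0.2015], [0.729, -0.2009], [0.726, -0.2004], [0.723, -0.1999]]
bar 110 [ 0.63320846 -0.19488278] -0.061999795064363664
```

```bash
python3 -c "
from cell import order; print(order.finish_job())"
```

```text
the job is handed in; nothing more can be done
None
```

I handed the job in at about 21 s: the wheel sits level in the cup with the pointer within about 2 mm of the window's middle line by camera measurement, and the arm touches nothing; my first grip caught the hub's neck below the bar and tilted the wheel, so I set it back down and regripped.

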